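# Close the screen-bonding mould over crosswise pressure bars and hold it shut

## Task

Lay the two loose aluminium bars crosswise on the two blue rails of the mould's lower half, one over each pair of white marks, and let go of them. Then fit the orange upper half over the two steel dowels, press it down against the spring bed until the halves meet all round, and finish while still holding it pressed shut. Leave the other things on the bench as they are.

Things in the scene. Friction and masses are not known exactly. Their poses are not given: they have to be found in the camera images.
- base: Lower half of the mould, fixed: orange block 100 mm (x) by 208 mm (y), 24 mm high; origin at the centre of its underside, z up. In its middle a sprung bed with two blue rails along y at x = +24 and -24 mm, each 10 mm wide, 112 mm long, tops 32 mm above the underside while the bed is up. White marks at y = +32 and -32 mm: there the bars lie, along the base's x axis.
- dowel_1 (a point): Foot of a steel dowel on the base's top face, at x 28, y 90, z 24 mm of the base. Dowels are upright, 8 mm in diameter and 34 mm high, the upper 10 mm tapered to a 3 mm tip.
- dowel_2 (a point): Foot of the other dowel, at x -28, y -90, z 24 mm of the base.
- bed (a joint): Travel of the spring bed downwards, m: 0 up, 0.010 at the stop. It starts to sink at about 6 N, then 1.8 N more per mm. With bars and upper half in place the halves meet at about 0.006; this takes a push of about 10 to 15 N besides the upper half's weight (0.32 to 0.48 kg). Unpushed, the springs hold the mould open by about 6 mm.
- bar_a_mid (a point): Centre of a loose aluminium bar, 80 mm long (x), 16 mm wide (y), 16 mm high (z), 55 g, lying on a blue mat 3 mm thick. The two bars are alike and either may go to either mark.
- bar_b_mid (a point): Centre of the other aluminium bar, same size.
- cover_handle (a point): Centre of the upper half's black handle, 18 mm thick (x), 76 mm long (y), 40 mm high, upright on the orange plate: 20 mm above the plate's top, 50 mm above the underside of its feet. Mould shut: this point is over the base's centre, 74 mm above its underside (80 mm when resting on the bars unpressed), y axes parallel; a half turn fits as well.
- cover_foot (a point): Centre of the underside of the loose upper half, level with the bottom of its feet; same axes as the handle. Orange plate 90 mm (x) by 208 mm (y), 30 mm high at its two ends (28 mm long feet), 12 mm thick between them, lying on a blue mat 3 mm thick. Holes 10.5 mm wide right through the feet at (x 28, y 90) and (x -28, y -90) mm take the dowels.
- screwdriver: Bystander: a loose screwdriver lying between the robot and the mould; origin on it.
- solvent: Bystander: brown glass bottle, 54 mm wide, 120 mm tall; origin on it.
- flux_jar: Bystander: small white jar with a green lid, 48 mm wide, 45 mm tall; origin on it.
- tape: Bystander: yellow roll of tape lying flat, 72 mm across, 20 mm high; origin on it.
- handset: Bystander: black handset lying flat, 145 x 70 x 8 mm; origin on it.
- brush: Bystander: small brush lying on the table; origin on it.
There are look-alikes about, which are no part of the job. What is shaped like the part that bears bar_a_mid but black or green is not meant.

How it is judged:
On the way, in this order (a step that is already met when the one before it is completed fails the run):
1. both bars lie crosswise on the rails at the marks, let go (x of bar_a_mid in the frame of base between -0.012 and 0.012 m and angle between the x axis of each of bar_a_mid, bar_b_mid and the x axis of base, either way round below 0.2 rad and angle between each of bar_a_mid, bar_b_mid's own z axis and vertical below 0.08 rad and x of bar_b_mid in the frame of base between -0.012 and 0.012 m and ((y of bar_a_mid in the frame of base between 0.02 and 0.044 m and y of bar_b_mid in the frame of base between -0.044 and -0.02 m) or (y of bar_b_mid in the frame of base between 0.02 and 0.044 m and y of bar_a_mid in the frame of base between -0.044 and -0.02 m)) and z of bar_a_mid in the frame of base between 0.038 and 0.042 m and z of bar_b_mid in the frame of base between 0.038 and 0.042 m and contact force between the fingers and bar_a below 0.1 N and contact force between the fingers and bar_b below 0.1 N), for 0.2 s.
2. the upper half sits on both dowels and is pressed shut over the bars (x of cover_handle in the frame of base between -0.003 and 0.003 m and y of cover_handle in the frame of base between -0.003 and 0.003 m and z of cover_handle in the frame of base between 0.071 and 0.0758 m and angle between the y axis of cover_handle and the y axis of base, either way round below 0.04 rad and angle between cover_handle's own z axis and vertical below 0.025 rad and value of joint bed above 0.004 m), for 0.3 s.
At the end, for the whole second after the job is handed in: Still held pressed: upper half on both dowels (centre within 3 mm, 0.04 rad), level, under 1.8 mm from shut, bed down over 4 mm, fingers bearing over 3 N; both bars level beneath, across the rails within 12 mm of marks and middle, 0.2 rad (all of step 2 and x of bar_a_mid in the frame of base between -0.012 and 0.012 m and angle between the x axis of each of bar_a_mid, bar_b_mid and the x axis of base, either way round below 0.2 rad and angle between each of bar_a_mid, bar_b_mid's own z axis and vertical below 0.08 rad and x of bar_b_mid in the frame of base between -0.012 and 0.012 m and ((y of bar_a_mid in the frame of base between 0.02 and 0.044 m and y of bar_b_mid in the frame of base between -0.044 and -0.02 m) or (y of bar_b_mid in the frame of base between 0.02 and 0.044 m and y of bar_a_mid in the frame of base between -0.044 and -0.02 m)) and z of bar_a_mid in the frame of base between 0.031 and 0.0375 m and z of bar_b_mid in the frame of base between 0.031 and 0.0375 m and contact force between the fingers and cover above 3 N); the arm keeps its last pose, push and grip.
It fails at once if a bystander is displaced by more than 30 mm (distance of any of screwdriver, solvent, flux_jar, tape, handset, brush from where it was at the start of the episode above 0.03 m).
It also fails if it takes over 64 s, if anything falls off the work surface, if the arm or the gripper's body presses on something with over 40 N, if the wrist force passes 120 N, or if a joint passes its speed limit or range.

## Robot

A 6-joint arm with a two-finger parallel gripper is mounted at the origin on the work surface. World frame = base frame: x ahead of the robot, y to its left, z up, the work surface at z = 0. Lengths are in m, angles in rad, forces in N, time in s.
With the tool pointing down it reaches from about 0.375 to 0.75 m from the base axis. Payload 9 kg.
Tool frame: the origin (TCP) lies on the mounting face of the last link; the fingertips stand 173 mm ahead of it and the grasp point (between the pads) lies 155 mm ahead of it (ctrl.tip_reach is the distance from the TCP to the fingertips, in m); z points along the fingers, y is the line along which they close (so a half turn about z gives the same grasp; the last joint's range is limited). The gripper opens to 85 mm and grips with 20 to 120 N. Pads are 22 mm wide; open, the fingers measure 114 mm over their backs; the gripper's body (76 mm by 85 mm) begins 54 mm behind the grasp point. The pads swing forward as they close: fully open they stand 13 mm farther back than shut.
Start: joints at [-1.381, 0.104, 0.097, 1.564, 0, 1.353], TCP at [0.238, -0.551, 0.405] pointing down, gripper open.
Joint ranges: [-2.99, 2.99], [-0.84, 1.86], [-1.1, 1.16], [-1.84, 2.11], [-1.51, 1.56], [-3.14, 3.14]. Speed limits (rad/s): [2.22, 2.22, 2.57, 3.14, 3.14, 3.14].

## Interface

Orientations are given as a unit quaternion [w, x, y, z].
In Python, from station import ctrl gives the robot as it stands. The module is installed in compiled form; this text tells all that it offers.
- The arm moves only by the tool move_arm, never from a script. Its argument "plan" is a list of rows, each a list of 3 entries, a list of its own where there are three numbers: the shift along the tool's x, y, z normalised to -1 to 1, where 1 is 0.025 m, then the turn, a rotation vector about the tool's x, y, z normalised to -1 to 1, where 1 is 180 degrees, then the gripper command: -1 is shut, 1 is fully open, values between are in proportion. In form: [[[x, y, z], [wx, wy, wz], gripper], ...]. A call has 1 to 5 rows; each row shifts and turns the commanded pose from where the row before left it, along the tool's axes as they then stand; what a row does not reach is not made up. A row lasts 1/8 s, in which the tool goes at most 62.5 mm and 10.7 degrees, less where a joint would pass 70% of its speed; a pose out of reach is approached as far as the arm can. A call with a number of a shift or a turn outside -1 to 1 is refused whole. A call with a gripper value outside its range is refused whole. The fingers move at their own pace and stop on an object; the grip force is fixed at half the most. Time passes only in rows, so rows that do not move let the fingers close. It gives the time, the measured TCP pose, the force, the opening and the grip force at its end, in the units of the state.
- ctrl.sense(): the state, without advancing time (a new reading comes with each control period).
- ctrl.camera(name): name is "scene" or "side" or "wrist"; returns a dict with "frame" (480x640x3 uint8, red, green, blue), "mtx" (3x3 intrinsics, pixels), "k1" (the pictures are not rectified: a ray, as slopes to the right and down, at radius r is drawn at 1 + k1 r^2 times it, then the intrinsics apply), "pose" (4x4, takes a point from camera to world coordinates). Camera axes: x right, y up, looking along -z (the intrinsics and any distortion apply to the point x, -y, -z); pixel columns grow to the right and rows downward; lengths in m; the calibration is good to about 2 mm. A picture is of the moment at which its call begins. There is no depth.
- ctrl.finish_job(): hands the job in; it is judged then, once.
The state is a dict: "time_s": time; "qpos": joint angles; "dq": joint speeds; "joint_efforts": joint torques, N m; "ee_pos": TCP position; "tool_rot": TCP orientation; "contact_force": force on the tool from outside, world axes, zero at the start; "ft_torque": the same for the moment, N m; "grip_width": finger opening in m; "finger_force": force on a finger pad.
Only numpy, scipy, OpenCV 4.12 (cv2) and the standard library are available. Lean on these libraries where they do the work, as an engineer would, in place of code of your own. Each camera call takes 0.05 s, during which the arm holds its last target. There are 200 camera calls.

## Working session

There is one attempt and no reset: what is moved stays moved. The work goes in short steps, Python scripts to look and compute and a tool call to move; the robot and the scene stay as the last step left them, time stands still between calls to the robot, and variables do not carry over. Pictures are saved under pics/ and viewed, at most 12 in all, crops included, and the job is handed in when it is done.

Besides the shell and the picture viewer there is one more tool, called by a JSON object that holds its "api" and its "payload", one argument or row to a line. move_arm: Moves the arm, as the interface text tells. Scaled input: -1 to 1 covers 0.025 m each way for a shift and 180 degrees each way for a turn. Its arguments: {"type":"object","properties":{"plan":{"type":"array"}},"required":["plan"]}

```bash
mkdir -p pics; cat > h.py <<'E'
import numpy as np, cv2
from station import ctrl
from scipy.spatial.transform import Rotation as R
def cam(n, save=None):
    c=ctrl.camera(n)
    if save: cv2.imwrite('pics/'+save,c['frame'][:,:,::-1])
    return c
def ray(c,uv):
    uv=np.array(uv,float).reshape(-1,1,2)
    d=np.array([c['k1'],0,0,0,0],float)
    p=cv2.undistortPoints(uv,np.array(c['mtx'],float),d).reshape(-1,2)
    P=np.array(c['pose'])
    v=np.c_[p[:,0],-p[:,1],-np.ones(len(p))]@P[:3,:3].T
    return P[:3,3],v
def plane(c,uv,z):
    o,v=ray(c,uv)
    return (o+v*((z-o[2])/v[:,2])[:,None])[:,:2]
def tool():
    s=ctrl.sense(); q=np.array(s['tool_rot'])
    return np.array(s['ee_pos']),R.from_quat(q[[1,2,3,0]]).as_matrix(),s
E
python3 - <<'E'
from h import *
a=cam('scene','s.png');b=cam('side','d.png');w=cam('wrist','w.png')
for c in(a,b,w): print(np.round(c['pose'],3).tolist(),c['k1'],np.round(c['mtx'],1).tolist())
p,M,s=tool();print(p,M.round(3),s['time_s'],ctrl.tip_reach)
E
```

```text
[[-0.764, -0.425, 0.486, 1.087], [0.645, -0.477, 0.597, 0.674], [-0.022, 0.77, 0.638, 0.823], [0.0, 0.0, 0.0, 1.0]] 0.023054156383559544 [[551.1, 0.0, 326.3], [0.0, 551.1, 236.7], [0.0, 0.0, 1.0]]
[[0.721, 0.336, -0.606, -0.371], [-0.693, 0.358, -0.626, -0.995], [0.007, 0.871, 0.491, 0.789], [0.0, 0.0, 0.0, 1.0]] -0.10290634616731459 [[564.2, 0.0, 315.9], [0.0, 564.2, 237.5], [0.0, 0.0, 1.0]]
[[0.396, 0.883, 0.251, 0.3], [-0.918, 0.381, 0.107, -0.523], [-0.002, -0.273, 0.962, 0.374], [0.0, 0.0, 0.0, 1.0]] -0.03697911663497076 [[360.5, 0.0, 325.9], [0.0, 360.5, 240.3], [0.0, 0.0, 1.0]]
[ 0.23794106 -0.55070683  0.40411935] [[ 0.918  0.397 -0.   ]
 [ 0.397 -0.918  0.001]
 [ 0.    -0.001 -1.   ]] 0.15 0.1734
```

View pics/s.png

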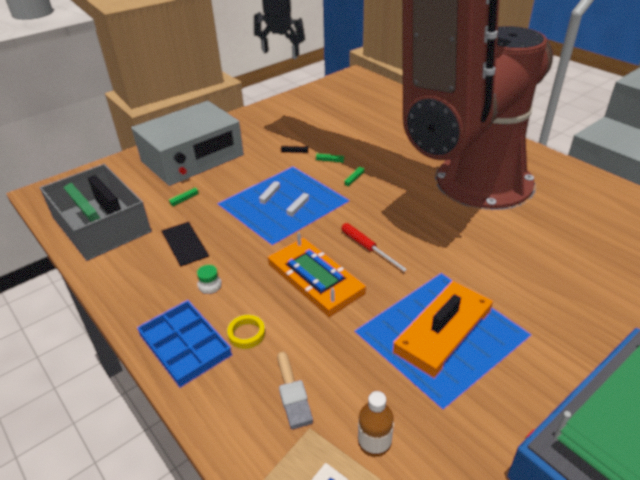

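View pics/d.png

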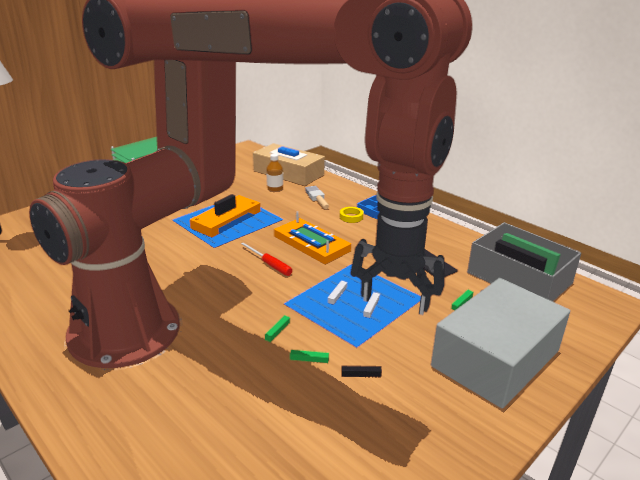

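The scene view shows the bars at about (270,192) and (298,204), the base at (316,275) and the cover handle at (447,313). The side view shows the bars at (338,292) and (372,304), the base at (312,238) and the cover at (225,213). Next I measure these.

```bash
cat >> h.py <<'E'
def blobs(c,what,amin=60):
    f=c['frame'];h=cv2.cvtColor(f,cv2.COLOR_RGB2HSV);H,S,V=[h[:,:,i].astype(int) for i in range(3)]
    m={'white':(S<50)&(V>150),'orange':(H>8)&(H<20)&(S>200)&(V>150),'black':(V<55),'blue':(H>100)&(H<118)&(S>150)}[what]
    cs,_=cv2.findContours(m.astype(np.uint8),cv2.RETR_EXTERNAL,cv2.CHAIN_APPROX_NONE)
    return [(cv2.contourArea(k),k) for k in cs if cv2.contourArea(k)>amin]
def show(c,what,z,amin=60,amax=1e9,box=None):
    for A,k in blobs(c,what,amin):
        (u,v),_,_=cv2.minAreaRect(k)
        if A>amax or (box and not(box[0]<u<box[2] and box[1]<v<box[3])): continue
        q=plane(c,k.reshape(-1,2),z).astype(np.float32)
        r=cv2.minAreaRect(q); b=cv2.boxPoints(r); e=b[1]-b[0];g=b[2]-b[1]; l=e if np.hypot(*e)>np.hypot(*g) else g
        print(what,'A%d px(%d,%d)'%(A,u,v),'ctr',np.round(r[0],4),'size',np.round(sorted(r[1]),4),'long axis deg %.1f'%(np.degrees(np.arctan2(l[1],l[0]))%180))
E
python3 - <<'E'
from h import *
a=cam('scene');b=cam('side')
for c,bb in((a,[(240,170,330,230),(255,230,375,320),(385,270,500,380)]),(b,[(320,270,390,330),(270,210,355,265),(185,190,265,240)])):
    show(c,'white',.011,40,box=bb[0]); show(c,'orange',.024,200,box=bb[1]); show(c,'orange',.033,200,box=bb[2]); show(c,'black',.053,60,box=bb[2])
E
```

```text
white A106 px(296,202) ctr [ 0.437  -0.2375] size [0.0156 0.0835] long axis deg 20.4
white A100 px(268,190) ctr [ 0.4588 -0.3277] size [0.018  0.0841] long axis deg 26.1
orange A840 px(336,290) ctr [0.5711 0.0698] size [0.0709 0.103 ] long axis deg 179.7
orange A564 px(293,253) ctr [ 0.5711 -0.0752] size [0.0663 0.1036] long axis deg 0.2
orange A3966 px(443,322) ctr [0.4803 0.2751] size [0.0897 0.2108] long axis deg 9.1
black A381 px(445,313) ctr [0.478  0.2714] size [0.0233 0.096 ] long axis deg 9.1
white A156 px(370,304) ctr [ 0.4641 -0.3179] size [0.0187 0.0986] long axis deg 26.5
white A132 px(336,291) ctr [ 0.4423 -0.2268] size [0.0195 0.0975] long axis deg 23.9
orange A1071 px(311,240) ctr [ 0.5587 -0.0174] size [0.1276 0.2358] long axis deg 89.9
orange A1034 px(225,215) ctr [0.467  0.2513] size [0.1276 0.2432] long axis deg 9.4
black A220 px(224,204) ctr [0.4773 0.2716] size [0.0565 0.1184] long axis deg 53.4
```

View pics/w.png

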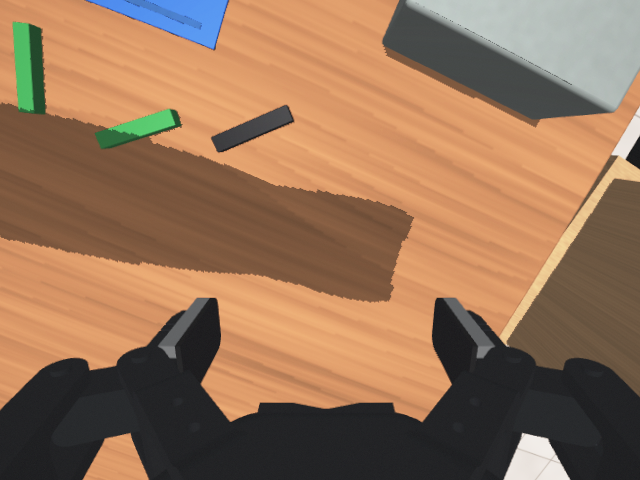

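Positions agree across the two views: bars near (0.462,-0.322) and (0.439,-0.232) at about 24°, base (0.571,-0.002), cover (0.479,0.273). I'll traverse to above bar A, then turn half a turn so the last joint stays in range for everything after.

{"api": "move_arm", "payload": {
  "plan": [
    [[1, -0.4, 0], [0, 0, 0], 0],
    [[1, -0.4, 0], [0, 0, 0], 0],
    [[1, -0.4, 0], [0, 0, 0], 0],
    [[1, -0.4, 0], [0, 0, 0], 0],
    [[1, -0.4, 0], [0, 0, 0], 0]
  ]
}}

```text
time_s: 0.88
ee_pos: [0.3334, -0.4547, 0.4046]
tool_rot: [-0.0, 0.979, 0.202, 0.0]
contact_force: [0.4, -0.5, -0.5]
grip_width: 0.0426
finger_force: 0.0
```

{"api": "move_arm", "payload": {
  "plan": [
    [[1, -0.4, 0], [0, 0, 0], 0],
    [[1, -0.4, 0], [0, 0, 0], 0],
    [[1, -0.4, 0], [0, 0, 0], 0],
    [[1, -0.4, 0], [0, 0, 0], 0],
    [[1, -0.4, 0], [0, 0, 0], 0]
  ]
}}

```text
time_s: 1.5
ee_pos: [0.4284, -0.3592, 0.4047]
tool_rot: [0.0, 0.979, 0.202, -0.0]
contact_force: [-0.1, -0.1, 0.4]
grip_width: 0.0429
finger_force: 0.0
```

{"api": "move_arm", "payload": {
  "plan": [
    [[1, -0.4, 0], [0, 0, 0], 0],
    [[1, -0.4, 0], [0, 0, 0], 0],
    [[0, 0, 0.2], [0, 0, -0.055], 0],
    [[0, 0, 0.3], [0, 0, -0.055], 0],
    [[0, 0, 0.3], [0, 0, -0.055], 0]
  ]
}}

```text
time_s: 2.12
ee_pos: [0.4658, -0.3216, 0.3844]
tool_rot: [0.0, 0.893, 0.449, -0.0]
contact_force: [0.0, -0.1, 0.3]
grip_width: 0.0425
finger_force: 0.0
```

{"api": "move_arm", "payload": {
  "plan": [
    [[0, 0, 0.3], [0, 0, -0.055], 0],
    [[0, 0, 0.3], [0, 0, -0.055], 0],
    [[0, 0, 0.3], [0, 0, -0.055], 0],
    [[0, 0, 0.3], [0, 0, -0.055], 0],
    [[0, 0, 0.3], [0, 0, -0.055], 0]
  ]
}}

```text
time_s: 2.75
ee_pos: [0.4658, -0.3216, 0.3468]
tool_rot: [-0.0, 0.623, 0.782, -0.0]
contact_force: [0.3, 0.3, 0.4]
grip_width: 0.0428
finger_force: 0.0
```

{"api": "move_arm", "payload": {
  "plan": [
    [[0, 0, 0.3], [0, 0, -0.055], 0],
    [[0, 0, 0.3], [0, 0, -0.055], 0],
    [[0, 0, 0.3], [0, 0, -0.055], 0],
    [[0, 0, 0.3], [0, 0, -0.055], 0],
    [[0, 0, 0.3], [0, 0, -0.055], 0]
  ]
}}

```text
time_s: 3.38
ee_pos: [0.4657, -0.3216, 0.3093]
tool_rot: [-0.0, 0.239, 0.971, 0.0]
contact_force: [-0.1, -0.0, 0.2]
grip_width: 0.0424
finger_force: 0.0
```

{"api": "move_arm", "payload": {
  "plan": [
    [[0, 0, 0.3], [0, 0, -0.055], 0],
    [[0, 0, 0.3], [0, 0, -0.055], 0],
    [[0, 0, 0.3], [0, 0, -0.055], 0],
    [[0, 0, 0.3], [0, 0, -0.055], 0],
    [[0, 0, 0.3], [0, 0, -0.055], 0]
  ]
}}

```text
time_s: 4.0
ee_pos: [0.4658, -0.3216, 0.2719]
tool_rot: [-0.0, -0.19, 0.982, 0.0]
contact_force: [0.4, 0.8, -0.5]
grip_width: 0.0429
finger_force: 0.0
```

```bash
cat >> h.py <<'E'
def to(x,y,yaw=None,z=None):
    p,M,s=tool(); cy=np.degrees(np.arctan2(M[1,0],M[0,0]))
    d=M.T@np.array([x-p[0],y-p[1],0])
    print('t %.2f pos'%s['time_s'],p.round(4),'yaw %.1f'%cy,'units xy',(d/.025).round(2)[:2],'z',None if z is None else round((p[2]-z)/.025,2),'turn',None if yaw is None else round(-((yaw-cy+180)%360-180)/180,4),'w',round(s['grip_width'],4),'F',np.round(s['contact_force'],1),round(float(np.max(s['finger_force'])),1))
E
python3 - <<'E'
from h import *
w=cam('wrist','w2.png'); show(w,'white',.019,200)
to(.462,-.322,204,.18)
E
```

```text
white A2647 px(466,262) ctr [ 0.44   -0.2316] size [0.0164 0.0797] long axis deg 20.5
white A2740 px(326,242) ctr [ 0.4616 -0.3212] size [0.0159 0.0797] long axis deg 24.7
t 4.05 pos [ 0.4655 -0.3214  0.2708] yaw -157.6 units xy [0.14 0.03] z 3.63 turn -0.0091 w 0.0428 F [-1.  -0.3 -0.7] 0.0
```

View pics/w2.png

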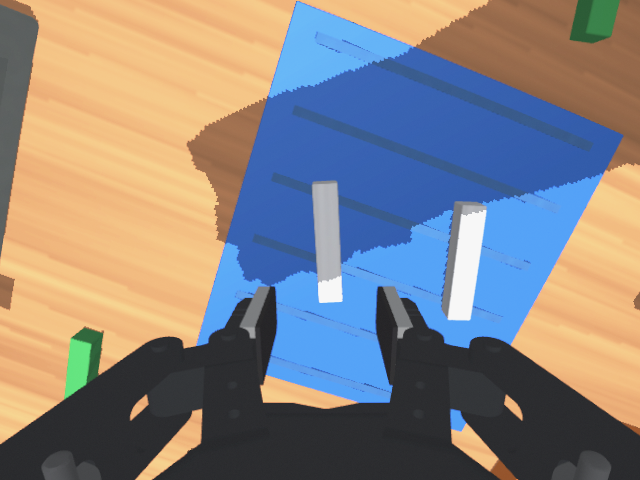

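The wrist view shows bar A at (326,242) between the finger lines and bar B at (466,262). Both measure 80 x 16 mm, as given. Grasp bar A.

{"api": "move_arm", "payload": {
  "plan": [
    [[0.15, 0, 0.9], [0, 0, -0.0125], 0],
    [[0, 0, 0.9], [0, 0, 0], 0],
    [[0, 0, 0.9], [0, 0, 0], 0],
    [[0, 0, 0.6], [0, 0, 0], 0],
    [[0, 0, 0.3], [0, 0, 0], 0]
  ]
}}

```text
time_s: 4.68
ee_pos: [0.4622, -0.3229, 0.1815]
tool_rot: [-0.0, -0.206, 0.979, 0.0]
contact_force: [0.4, -0.9, 0.2]
grip_width: 0.0428
finger_force: 0.0
```

{"api": "move_arm", "payload": {
  "plan": [
    [[0, 0, 0], [0, 0, 0], 0],
    [[0, 0, 0], [0, 0, 0], -1],
    [[0, 0, 0], [0, 0, 0], -1],
    [[0, 0, 0], [0, 0, 0], -1],
    [[0, 0, 0], [0, 0, 0], -1]
  ]
}}

```text
time_s: 5.3
ee_pos: [0.4627, -0.3235, 0.1834]
tool_rot: [0.0, -0.206, 0.978, -0.001]
contact_force: [-0.0, 0.1, 6.3]
grip_width: 0.0141
finger_force: 60.1
```

{"api": "move_arm", "payload": {
  "plan": [
    [[0, 0, -1], [0, 0, 0], -1],
    [[0, 0, -1], [0, 0, 0], -1],
    [[0, 0, -1], [0, 0, 0], -1],
    [[0, 0, -1], [0, 0, 0.05], -1],
    [[0, 0, -0.5], [0, 0, 0.05], -1]
  ]
}}

```text
time_s: 5.92
ee_pos: [0.4625, -0.3233, 0.2964]
tool_rot: [0.001, -0.048, 0.999, -0.001]
contact_force: [0.5, -0.3, -0.5]
grip_width: 0.0137
finger_force: 59.4
```

```bash
python3 - <<'E'
from h import *
to(.571,-.034,180,.211)
E
```

```text
t 5.92 pos [ 0.4625 -0.3233  0.2964] yaw -174.5 units xy [-5.43 11.1 ] z 3.42 turn 0.0307 w 0.0137 F [ 0.5 -0.3 -0.5] 59.4
```

{"api": "move_arm", "payload": {
  "plan": [
    [[0, 0, 0], [0, 0, 0.03], -1],
    [[-0.36, 0.96, 0], [0, 0, 0], -1],
    [[-0.36, 0.96, 0], [0, 0, 0], -1],
    [[-0.36, 0.96, 0], [0, 0, 0], -1],
    [[-0.36, 0.96, 0], [0, 0, 0], -1]
  ]
}}

```text
time_s: 6.55
ee_pos: [0.4978, -0.226, 0.2947]
tool_rot: [0.0, -0.004, 1.0, -0.0]
contact_force: [-0.6, -1.1, -0.1]
grip_width: 0.014
finger_force: 59.4
```

{"api": "move_arm", "payload": {
  "plan": [
    [[-0.36, 0.96, 0], [0, 0, 0], -1],
    [[-0.36, 0.96, 0], [0, 0, 0], -1],
    [[-0.36, 0.96, 0], [0, 0, 0], -1],
    [[-0.36, 0.96, 0], [0, 0, 0], -1],
    [[-0.36, 0.96, 0], [0, 0, 0], -1]
  ]
}}

```text
time_s: 7.18
ee_pos: [0.5419, -0.1056, 0.2947]
tool_rot: [-0.0, -0.004, 1.0, -0.0]
contact_force: [0.4, 0.0, -0.4]
grip_width: 0.0137
finger_force: 59.4
```

{"api": "move_arm", "payload": {
  "plan": [
    [[-0.36, 0.96, 0], [0, 0, 0], -1],
    [[-0.36, 0.96, 0], [0, 0, 0], -1],
    [[-0.36, 0.96, 0], [0, 0, 0], -1],
    [[0, 0, 0], [0, 0, 0], -1]
  ]
}}

```text
time_s: 7.68
ee_pos: [0.5684, -0.033, 0.2946]
tool_rot: [-0.0, -0.005, 1.0, 0.0]
contact_force: [0.3, 0.7, -0.8]
grip_width: 0.014
finger_force: 59.4
```

```bash
python3 - <<'E'
from h import *
w=cam('wrist','w3.png'); show(w,'orange',.024,200); show(w,'white',.032,20)
to(.571,-.034,180,.212)
E
```

```text
white A119 px(406,301) ctr [0.6086 0.0247] size [0.006  0.0124] long axis deg 179.9
white A104 px(410,281) ctr [0.593  0.0268] size [0.0064 0.0097] long axis deg 0.4
white A5958 px(326,308) ctr [ 0.6189 -0.0319] size [0.0264 0.1368] long axis deg 0.1
white A120 px(416,213) ctr [0.545  0.0268] size [0.0062 0.0101] long axis deg 179.4
white A62 px(318,208) ctr [ 0.5423 -0.0374] size [0.0046 0.0059] long axis deg 90.5
white A156 px(415,182) ctr [0.5247 0.0249] size [0.0059 0.0122] long axis deg 0.7
white A132 px(318,181) ctr [ 0.5247 -0.0375] size [0.0045 0.0121] long axis deg 0.3
white A1006 px(491,4) ctr [0.4215 0.0625] size [0.0058 0.0786] long axis deg 90.4
white A2202 px(20,54) ctr [ 0.449  -0.2185] size [0.0152 0.0629] long axis deg 20.5
t 7.72 pos [ 0.5682 -0.0339  0.2946] yaw -179.5 units xy [-0.11 -0.  ] z 3.3 turn 0.0027 w 0.0142 F [-0.7 -0.2 -1.2] 59.4
```

View pics/w3.png

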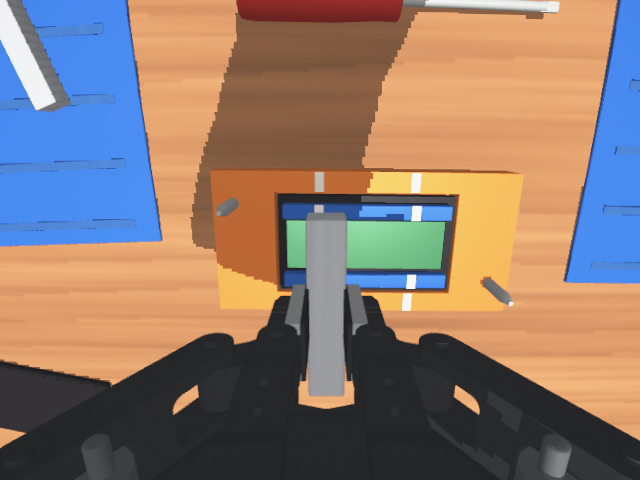

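The wrist view shows the rail marks at (410,281), (416,213) and (318,208). They put the base centre at (0.569,-0.005) with yaw about 0 and the expected ±32 mm mark spacing. Lower the bar onto the near marks.

{"api": "move_arm", "payload": {
  "plan": [
    [[0, -0.14, 0.8], [0, 0, 0.003], -1],
    [[0, 0, 0.8], [0, 0, 0], -1],
    [[0, 0, 0.8], [0, 0, 0], -1],
    [[0, 0, 0.6], [0, 0, 0], -1],
    [[0, 0, 0.25], [0, 0, 0], -1]
  ]
}}

```text
time_s: 8.35
ee_pos: [0.5677, -0.0377, 0.2119]
tool_rot: [-0.001, 0.001, 1.0, 0.0]
contact_force: [-4.5, 1.8, 6.6]
grip_width: 0.014
finger_force: 60.2
```

{"api": "move_arm", "payload": {
  "plan": [
    [[0, 0, 0], [0, 0, 0], -1],
    [[0, 0, 0], [0, 0, 0], -0.2],
    [[0, 0, 0], [0, 0, 0], -0.2],
    [[0, 0, -0.5], [0, 0, 0], -0.2],
    [[0, 0, -1], [0, 0, 0], -0.2]
  ]
}}

```text
time_s: 8.98
ee_pos: [0.5679, -0.0377, 0.2514]
tool_rot: [-0.001, 0.001, 1.0, 0.0]
contact_force: [0.4, 0.7, 0.8]
grip_width: 0.0341
finger_force: 0.0
```

{"api": "move_arm", "payload": {
  "plan": [
    [[0, 0, -1], [0, 0, 0], 0],
    [[0, 0, -1], [0, 0, 0], 0],
    [[0.4, -0.6, 0], [0, 0, 0], 0],
    [[0.4, -0.6, 0], [0, 0, 0], 0],
    [[0.4, -1, 0], [0, 0, 0], 0]
  ]
}}

```text
time_s: 9.6
ee_pos: [0.5369, -0.0935, 0.2999]
tool_rot: [-0.001, 0.001, 1.0, 0.0]
contact_force: [-0.0, 0.3, -0.2]
grip_width: 0.0425
finger_force: 0.0
```

```bash
python3 - <<'E'
from h import *
w=cam('wrist','w4.png'); show(w,'white',.048,400,box=(200,100,640,400));show(w,'white',.019,1000)
to(.440,-.2316,200.5,.184)
E
```

```text
white A1350 px(410,273) ctr [ 0.5532 -0.0374] size [0.0159 0.05  ] long axis deg 0.1
white A1350 px(410,273) ctr [ 0.5645 -0.0301] size [0.0179 0.0565] long axis deg 0.1
white A1158 px(561,59) ctr [0.4159 0.0612] size [0.0059 0.0947] long axis deg 89.4
white A2831 px(116,98) ctr [ 0.4401 -0.231 ] size [0.016  0.0798] long axis deg 20.6
t 9.65 pos [ 0.5362 -0.096   0.2998] yaw 179.8 units xy [ 3.83 -5.44] z 4.63 turn -0.1151 w 0.0427 F [-0.6 -2.4  0.2] 0.0
```

View pics/w4.png

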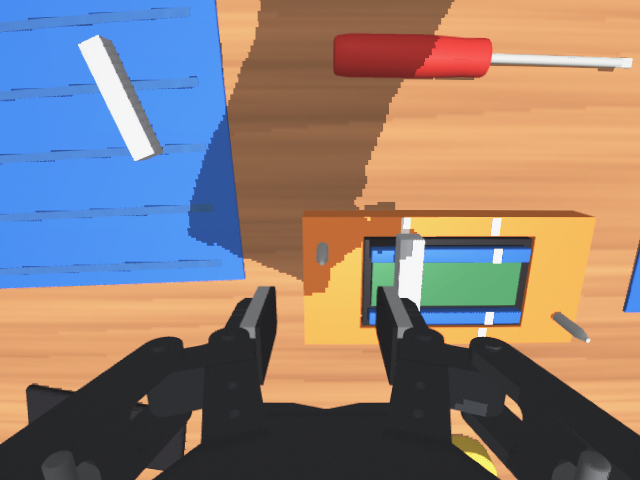

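Bar A lies on its marks: the white block is at (410,273), y = -0.037, visible end at x = 0.528. Now fetch bar B at (116,98).

{"api": "move_arm", "payload": {
  "plan": [
    [[0.64, -0.9, 0], [0, 0, 0], 0],
    [[0.64, -0.9, 0], [0, 0, 0], 0],
    [[0.64, -0.9, 0], [0, 0, 0], 0],
    [[0.64, -0.9, 0], [0, 0, 0], 0],
    [[0.64, -0.9, 0], [0, 0, 0], 0]
  ]
}}

```text
time_s: 10.28
ee_pos: [0.4564, -0.206, 0.2999]
tool_rot: [-0.001, 0.002, 1.0, 0.0]
contact_force: [0.1, -0.1, -0.5]
grip_width: 0.0426
finger_force: 0.0
```

{"api": "move_arm", "payload": {
  "plan": [
    [[0.64, -0.9, 0], [0, 0, 0], 0],
    [[0, 0, 0.8], [0, 0, -0.0385], 0],
    [[0, 0, 0.8], [0, 0, -0.0385], 0],
    [[0, 0, 0.8], [0, 0, -0.0385], 0],
    [[0, 0, 0.8], [0, 0, 0], 0]
  ]
}}

```text
time_s: 10.9
ee_pos: [0.4408, -0.2276, 0.2193]
tool_rot: [-0.001, -0.18, 0.984, 0.001]
contact_force: [-0.4, 0.3, 0.4]
grip_width: 0.0425
finger_force: 0.0
```

```bash
python3 - <<'E'
from h import *
to(.440,-.2313,200.6,.184)
E
```

```text
t 10.90 pos [ 0.4408 -0.2276  0.2193] yaw -159.3 units xy [ 0.08 -0.13] z 1.41 turn 0.0006 w 0.0425 F [-0.4  0.3  0.4] 0.0
```

{"api": "move_arm", "payload": {
  "plan": [
    [[0.08, -0.14, 0.8], [0, 0, 0], 0],
    [[0, 0, 0.5], [0, 0, 0], 0],
    [[0, 0, 0.1], [0, 0, 0], 0],
    [[0, 0, 0], [0, 0, 0], -1],
    [[0, 0, 0], [0, 0, 0], -1]
  ]
}}

```text
time_s: 11.52
ee_pos: [0.4415, -0.2318, 0.1869]
tool_rot: [0.0, -0.179, 0.984, -0.001]
contact_force: [0.3, 1.1, -0.9]
grip_width: 0.0137
finger_force: 58.6
```

{"api": "move_arm", "payload": {
  "plan": [
    [[0, 0, 0], [0, 0, 0], -1],
    [[0, 0, 0], [0, 0, 0], -1],
    [[0, 0, -1], [0, 0, 0], -1],
    [[0, 0, -1], [0, 0, 0], -1],
    [[0, 0, -1], [0, 0, 0.0385], -1]
  ]
}}

```text
time_s: 12.15
ee_pos: [0.4411, -0.2314, 0.2617]
tool_rot: [-0.0, -0.118, 0.993, 0.0]
contact_force: [1.0, 0.1, 0.1]
grip_width: 0.0136
finger_force: 58.7
```

{"api": "move_arm", "payload": {
  "plan": [
    [[0, 0, -1], [0, 0, 0.0385], -1],
    [[0, 0, -0.5], [0, 0, 0.0375], -1],
    [[-0.47, 0.94, 0], [0, 0, 0], -1],
    [[-0.47, 0.94, 0], [0, 0, 0], -1],
    [[-0.47, 0.94, 0], [0, 0, 0], -1]
  ]
}}

```text
time_s: 12.78
ee_pos: [0.4767, -0.1602, 0.2985]
tool_rot: [0.0, -0.0, 1.0, -0.0]
contact_force: [0.8, -0.1, -0.2]
grip_width: 0.0137
finger_force: 58.7
```

{"api": "move_arm", "payload": {
  "plan": [
    [[-0.47, 0.94, 0], [0, 0, 0], -1],
    [[-0.47, 0.94, 0], [0, 0, 0], -1],
    [[-0.47, 0.94, 0], [0, 0, 0], -1],
    [[-0.47, 0.94, 0], [0, 0, 0], -1],
    [[-0.47, 0.94, 0], [0, 0, 0], -1]
  ]
}}

```text
time_s: 13.4
ee_pos: [0.5353, -0.0425, 0.2984]
tool_rot: [-0.0, -0.001, 1.0, -0.0]
contact_force: [0.7, -0.7, 0.8]
grip_width: 0.0138
finger_force: 58.7
```

{"api": "move_arm", "payload": {
  "plan": [
    [[-0.47, 0.94, 0], [0, 0, 0], -1],
    [[-0.47, 0.94, 0], [0, 0, 0], -1],
    [[-0.47, 0.94, 0], [0, 0, 0], -1],
    [[0, 0, 0], [0, 0, 0], -1]
  ]
}}

```text
time_s: 13.9
ee_pos: [0.5705, 0.0285, 0.2982]
tool_rot: [-0.0, -0.002, 1.0, 0.0]
contact_force: [-1.0, 0.2, 0.2]
grip_width: 0.0133
finger_force: 58.7
```

```bash
python3 - <<'E'
from h import *
to(.568,.0267,180,.212)
w=cam('wrist'); show(w,'white',.032,30)
E
```

```text
t 13.90 pos [0.5705 0.0285 0.2982] yaw -179.8 units xy [ 0.1  -0.07] z 3.45 turn 0.001 w 0.0133 F [-1.   0.2  0.2] 58.7
white A5507 px(326,302) ctr [0.6182 0.0292] size [0.0249 0.135 ] long axis deg 0.2
white A56 px(322,204) ctr [0.5423 0.0264] size [0.0047 0.0053] long axis deg 90.1
white A2579 px(221,246) ctr [ 0.5731 -0.0424] size [0.0171 0.0848] long axis deg 1.0
white A126 px(322,178) ctr [0.5249 0.0268] size [0.0046 0.0116] long axis deg 0.1
white A105 px(227,176) ctr [ 0.5236 -0.0353] size [0.0052 0.0093] long axis deg 176.3
white A250 px(427,3) ctr [0.4228 0.0878] size [0.0032 0.0365] long axis deg 90.9
```

{"api": "move_arm", "payload": {
  "plan": [
    [[0.1, -0.07, 0.8], [0, 0, 0], -1],
    [[0, 0, 0.8], [0, 0, 0], -1],
    [[0, 0, 0.8], [0, 0, 0], -1],
    [[0, 0, 0.65], [0, 0, 0], -1],
    [[0, 0, 0.25], [0, 0, 0], -1]
  ]
}}

```text
time_s: 14.58
ee_pos: [0.567, 0.0254, 0.2144]
tool_rot: [-0.001, -0.0, 1.0, 0.0]
contact_force: [-5.8, 0.3, 7.7]
grip_width: 0.0138
finger_force: 59.7
```

{"api": "move_arm", "payload": {
  "plan": [
    [[0, 0, 0], [0, 0, 0], -1],
    [[0, 0, 0], [0, 0, 0], -0.2],
    [[0, 0, 0], [0, 0, 0], -0.2],
    [[0, 0, -0.5], [0, 0, 0], -0.2],
    [[0, 0, -1], [0, 0, 0], -0.2]
  ]
}}

```text
time_s: 15.2
ee_pos: [0.5674, 0.0254, 0.2538]
tool_rot: [-0.001, -0.0, 1.0, 0.0]
contact_force: [0.2, -0.8, 0.7]
grip_width: 0.0346
finger_force: 0.0
```

{"api": "move_arm", "payload": {
  "plan": [
    [[0, 0, -1], [0, 0, 0], 0.2],
    [[0, 0, -1], [0, 0, 0], 0.2],
    [[1, 0, -0.5], [0, 0, 0], 0.2],
    [[1, 0, -0.5], [0, 0, 0], 0.2],
    [[0.7, 0, 0], [0, 0, 0], 0.2]
  ]
}}

```text
time_s: 15.82
ee_pos: [0.4997, 0.0253, 0.3307]
tool_rot: [0.001, -0.001, 1.0, -0.0]
contact_force: [-0.4, -0.5, -0.5]
grip_width: 0.0515
finger_force: 0.0
```

```bash
python3 - <<'E'
from h import *
w=cam('wrist','w5.png'); show(w,'white',.048,400,box=(150,100,640,460)); show(w,'white',.024,30)
to(.479,.272,189.1,.213)
E
```

```text
white A439 px(165,451) ctr [ 0.6987 -0.1193] size [0.02   0.0418] long axis deg 101.1
white A1757 px(326,318) ctr [0.5665 0.026 ] size [0.0159 0.0789] long axis deg 179.6
white A551 px(392,118) ctr [0.4171 0.0702] size [0.0058 0.0636] long axis deg 90.3
white A439 px(165,451) ctr [ 0.7243 -0.1331] size [0.0219 0.0458] long axis deg 101.1
white A361 px(242,286) ctr [ 0.5481 -0.0433] size [0.0173 0.0218] long axis deg 178.9
white A1757 px(326,318) ctr [0.5795 0.026 ] size [0.0175 0.0864] long axis deg 179.6
white A66 px(327,259) ctr [0.5247 0.0266] size [0.0049 0.0094] long axis deg 0.0
white A83 px(247,260) ctr [ 0.5256 -0.0379] size [0.0057 0.0114] long axis deg 176.7
white A551 px(392,118) ctr [0.4159 0.0744] size [0.0063 0.0697] long axis deg 90.3
t 15.88 pos [0.4984 0.0256 0.3301] yaw -179.9 units xy [0.76 9.86] z 4.69 turn -0.0501 w 0.0513 F [ 0.  -1.   0.4] 0.0
```

View pics/w5.png

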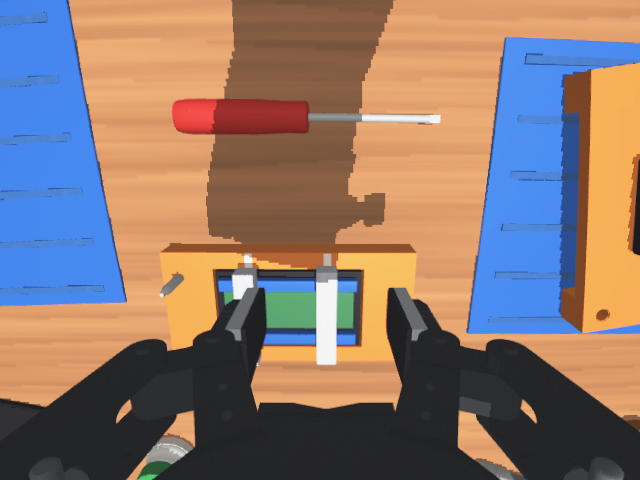

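Both bars lie on their marks, the second at (326,318) with centre (0.5665, 0.026). Before fetching the cover I'll take one clear look at the dowels from over the base.

{"api": "move_arm", "payload": {
  "plan": [
    [[-1, -0.4, 0], [0, 0, 0], 0.2],
    [[-1, -0.4, 0], [0, 0, 0], 0.2],
    [[-0.9, -0.4, 0], [0, 0, 0], 0.2],
    [[0, 0, 0], [0, 0, 0], 0.2]
  ]
}}

```text
time_s: 16.38
ee_pos: [0.5737, -0.0052, 0.3287]
tool_rot: [0.0, -0.0, 1.0, -0.0]
contact_force: [-0.2, 0.2, -0.0]
grip_width: 0.0511
finger_force: 0.0
```

```bash
python3 - <<'E'
from h import *
w=cam('wrist','w6.png'); show(w,'white',.048,400,box=(150,100,640,460)); show(w,'white',.024,30); show(w,'orange',.024,300)
import pickle; pickle.dump(w,open('w6.pkl','wb'))
to(.479,.272,189.1,.213)
cv2.imwrite('pics/w6c.png',cv2.resize(w['frame'][130:330,160:480,::-1],(800,500),interpolation=cv2.INTER_CUBIC))
E
```

```text
white A1856 px(368,228) ctr [0.5677 0.026 ] size [0.0161 0.0814] long axis deg 179.7
white A88 px(282,279) ctr [ 0.6144 -0.0406] size [0.0079 0.0164] long axis deg 90.1
white A121 px(285,205) ctr [ 0.5537 -0.0362] size [0.0053 0.0445] long axis deg 179.4
white A240 px(276,224) ctr [ 0.5697 -0.0433] size [0.0041 0.0764] long axis deg 179.3
white A1856 px(368,228) ctr [0.5738 0.0289] size [0.0177 0.0892] long axis deg 179.7
white A70 px(368,165) ctr [0.523  0.0268] size [0.006  0.0068] long axis deg 1.5
white A72 px(282,167) ctr [ 0.5241 -0.0376] size [0.0045 0.009 ] long axis deg 178.3
white A677 px(445,9) ctr [0.4177 0.0768] size [0.0059 0.0624] long axis deg 88.9
t 16.43 pos [ 0.573  -0.0048  0.3286] yaw -180.0 units xy [ 3.75 11.07] z 4.63 turn -0.0504 w 0.0513 F [ 0.1 -0.4 -0.2] 0.0
```

View pics/w6c.png

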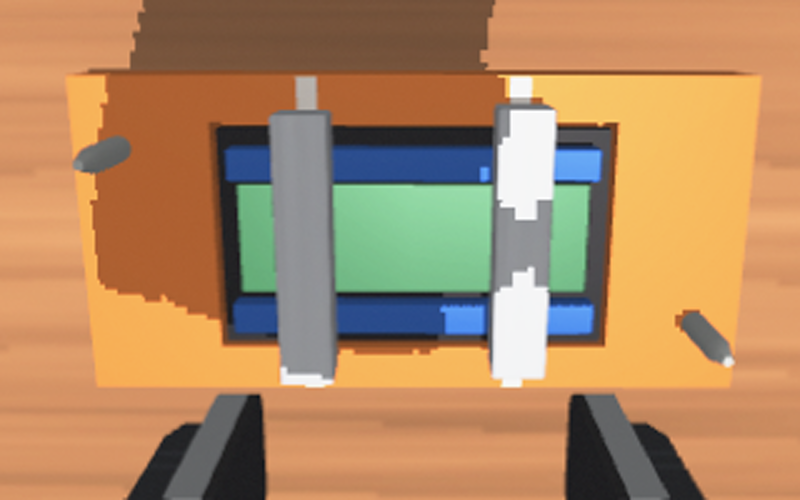

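The crop shows dowel 2 with foot at (121,147) and tip at (78,163), dowel 1 with foot at (690,320) and tip at (728,361), and the top-face corners at (66,77), (760,75), (731,387) and (98,386).

```bash
python3 - <<'E'
from h import *
import pickle
w=pickle.load(open('w6.pkl','rb'))
f=lambda l:[(160+u*.4,130+v*.4) for u,v in l]
def rep(n,d):
    m=d.mean(0); e=d[-1]-d[0]; print(n,d.round(4).tolist(),'ctr',m.round(4),'len',round(float(np.hypot(*e)),4),'ang',round(float(np.degrees(np.arctan2(e[1],e[0]))),2))
rep('tips',plane(w,f([(78,164),(728,361)]),.058))
rep('feet',plane(w,f([(122,147),(689,319)]),.024))
print('expected len %.4f ang %.2f'%(np.hypot(.056,.18),np.degrees(np.arctan2(.18,.056))))
rep('corners',plane(w,f([(66,76),(760,75),(731,387),(98,386)]),.024))
E
```

```text
tips [[0.5403, -0.0954], [0.597, 0.0849]] ctr [ 0.5686 -0.0052] len 0.1891 ang 72.56
feet [[0.5403, -0.0942], [0.5956, 0.0836]] ctr [ 0.568  -0.0053] len 0.1861 ang 72.69
expected len 0.1885 ang 72.72
corners [[0.5189, -0.1093], [0.5187, 0.0988], [0.6193, 0.0995], [0.6189, -0.1091]] ctr [ 0.5689 -0.005 ] len 0.1 ang 0.12
```

{"api": "move_arm", "payload": {
  "plan": [
    [[0.34, 1, 0], [0, 0, -0.025], 0.2],
    [[0.5, 0.97, 0], [0, 0, -0.0255], 0.2],
    [[0.5, 0.95, 0], [0, 0, 0], 0.2],
    [[0.5, 0.95, 0], [0, 0, 0], 0.2],
    [[0.5, 0.95, 0], [0, 0, 0], 0.2]
  ]
}}

```text
time_s: 17.05
ee_pos: [0.5002, 0.1089, 0.3288]
tool_rot: [0.0, -0.08, 0.997, -0.0]
contact_force: [0.8, 0.5, 0.5]
grip_width: 0.0509
finger_force: 0.0
```

{"api": "move_arm", "payload": {
  "plan": [
    [[0.5, 0.95, 0], [0, 0, 0], 0.2],
    [[0.5, 0.95, 0], [0, 0, 0], 0.2],
    [[0.5, 0.95, 0], [0, 0, 0], 0.2],
    [[0.5, 0.95, 0], [0, 0, 0], 0.2],
    [[0.5, 0.95, 0], [0, 0, 0], 0.2]
  ]
}}

```text
time_s: 17.68
ee_pos: [0.4196, 0.216, 0.3288]
tool_rot: [0.0, -0.08, 0.997, 0.0]
contact_force: [0.2, 0.3, -0.0]
grip_width: 0.0507
finger_force: 0.0
```

```bash
python3 - <<'E'
from h import *
w=cam('wrist','w7.png'); import pickle; pickle.dump(w,open('w7.pkl','wb'))
show(w,'orange',.033,300); show(w,'black',.073,300)
to(.479,.272,189.1,.213)
E
```

```text
black A63735 px(319,374) ctr [0.5291 0.2283] size [0.19   0.5444] long axis deg 99.2
t 17.73 pos [0.4181 0.2177 0.3288] yaw -170.8 units xy [-2.75  1.75] z 4.63 turn 0.0008 w 0.0515 F [-0.7  2.7 -0.6] 0.0
```

View pics/w7.png

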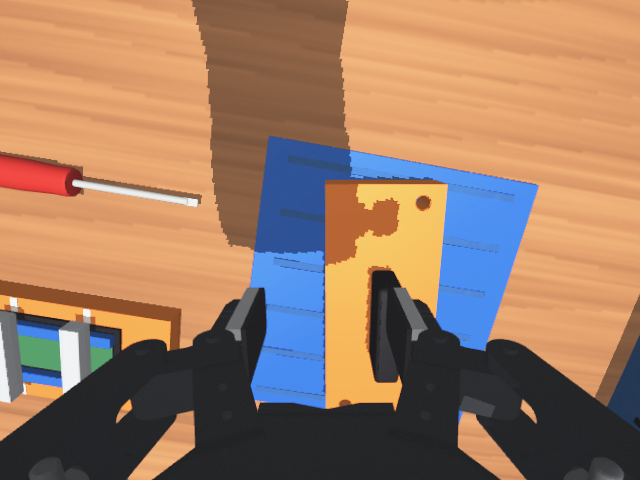

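The base is fixed at (0.5686,-0.0052) with yaw about 0.1°: dowel spacing 0.189 m and the corners agree. This view shows the cover's plate at (385,290), its hole at (423,203) and its handle at about (383,330). I move over the handle and look again.

{"api": "move_arm", "payload": {
  "plan": [
    [[-0.92, 0.58, 0], [0, 0, 0], 0.4],
    [[-0.92, 0.58, 0], [0, 0, 0], 0.4],
    [[-0.92, 0.58, 0], [0, 0, 0], 0.4],
    [[0, 0, 0], [0, 0, 0], 0.4]
  ]
}}

```text
time_s: 18.23
ee_pos: [0.4822, 0.2699, 0.3283]
tool_rot: [-0.0, -0.08, 0.997, -0.0]
contact_force: [-1.1, 0.0, 0.0]
grip_width: 0.06
finger_force: 0.0
```

```bash
python3 - <<'E'
from h import *
w=cam('wrist'); import pickle; pickle.dump(w,open('w8.pkl','wb'))
show(w,'orange',.033,300); show(w,'black',.073,100,30000)
to(.479,.272,189.1,.213)
cv2.imwrite('pics/w8.png',cv2.resize(w['frame'][100:400,180:480,::-1],(600,600),interpolation=cv2.INTER_CUBIC))
E
```

```text
black A226 px(621,363) ctr [0.535  0.5023] size [0.0053 0.0355] long axis deg 63.2
black A198 px(627,346) ctr [0.5202 0.5008] size [0.0054 0.0313] long axis deg 65.2
black A139 px(630,327) ctr [0.5048 0.4967] size [0.0053 0.0213] long axis deg 68.4
black A643 px(49,281) ctr [0.5399 0.0802] size [0.0237 0.0564] long axis deg 0.5
black A2662 px(327,235) ctr [0.4739 0.2705] size [0.0168 0.0758] long axis deg 9.1
t 18.27 pos [0.4817 0.2694 0.3284] yaw -170.8 units xy [0.09 0.12] z 4.62 turn 0.0005 w 0.0596 F [ 0.2  1.  -0.5] 0.0
```

View pics/w8.png

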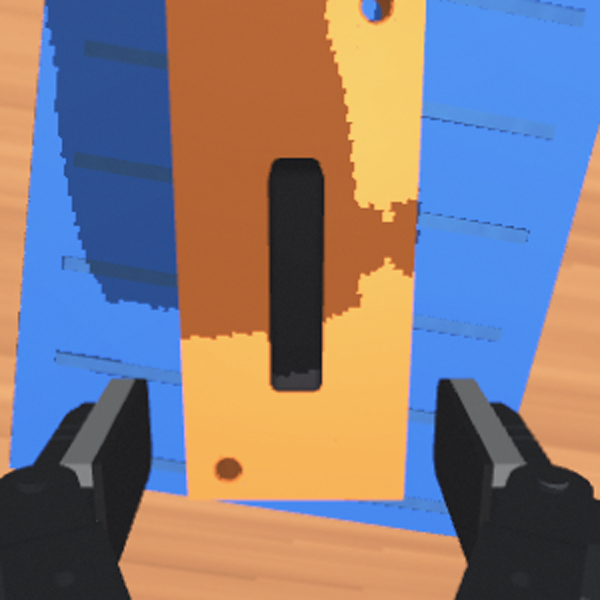

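The crop shows the handle's top at (296,275) and the plate's holes at (376,8) and (229,468). The midpoint of the holes gives the cover centre.

```bash
python3 - <<'E'
from h import *
import pickle
w=pickle.load(open('w8.pkl','rb'))
f=lambda l:[(180+u*.5,100+v*.5) for u,v in l]
d=plane(w,f([(376,8),(229,468)]),.033); e=d[1]-d[0]
print(d.round(4),d.mean(0).round(4),np.hypot(*e),'yaw y-axis',np.degrees(np.arctan2(e[1],e[0]))%180+np.degrees(np.arctan2(.056,.18)),np.degrees(np.arctan2(e[1],e[0]))%180-np.degrees(np.arctan2(.056,.18)))
t=plane(w,f([(296,375),(296,390),(296,165),(296,158),(270,275),(323,275)]),.073);print(t.round(4).tolist())
q=plane(w,f([(166,0),(187,499),(403,499),(426,0),(180,330),(413,330)]),.033);print(q.round(4).tolist())
to(*d.mean(0),189.1,.213)
E
```

```text
[[0.385  0.2846]
 [0.5703 0.2586]] [0.4776 0.2716] 0.18713457298414699 yaw y-axis 189.30163011324356 154.73863336961028
[[0.508, 0.2763], [0.5134, 0.2772], [0.4386, 0.2649], [0.4364, 0.2646], [0.4749, 0.2623], [0.4721, 0.2793]]
[[0.3939, 0.2123], [0.5877, 0.2432], [0.5732, 0.3327], [0.3795, 0.3012], [0.5134, 0.2316], [0.4989, 0.3213]]
t 18.27 pos [0.4817 0.2694 0.3284] yaw -170.8 units xy [0.15 0.11] z 4.62 turn 0.0005 w 0.0596 F [ 0.2  1.  -0.5] 0.0
```

{"api": "move_arm", "payload": {
  "plan": [
    [[0.15, 0.11, 0.9], [0, 0, 0.001], 0.4],
    [[0, 0, 0.9], [0, 0, 0], 0.4],
    [[0, 0, 0.9], [0, 0, 0], 0.2],
    [[0, 0, 0.9], [0, 0, 0], 0.2],
    [[0, 0, 0.6], [0, 0, 0], 0.2]
  ]
}}

```text
time_s: 18.9
ee_pos: [0.4771, 0.2708, 0.2227]
tool_rot: [-0.0, -0.078, 0.997, -0.0]
contact_force: [-0.4, 0.5, -0.6]
grip_width: 0.0512
finger_force: 0.0
```

{"api": "move_arm", "payload": {
  "plan": [
    [[0, 0, 0.3], [0, 0, 0], 0],
    [[0, 0, 0], [0, 0, 0], -1],
    [[0, 0, 0], [0, 0, 0], -1],
    [[0, 0, 0], [0, 0, 0], -1],
    [[0, 0, 0], [0, 0, 0], -1]
  ]
}}

```text
time_s: 19.52
ee_pos: [0.4782, 0.2712, 0.2166]
tool_rot: [0.0, -0.078, 0.997, -0.0]
contact_force: [-1.3, -3.2, 3.3]
grip_width: 0.017
finger_force: 60.9
```

```bash
python3 - <<'E'
from h import *
to(.4776,.2715,189.1,.213)
E
```

```text
t 19.52 pos [0.4782 0.2712 0.2166] yaw -171.0 units xy [0.02 0.01] z 0.14 turn -0.0008 w 0.017 F [-1.3 -3.2  3.3] 60.9
```

{"api": "move_arm", "payload": {
  "plan": [
    [[0, 0, -0.6], [0, 0, 0], -1],
    [[0, 0, -0.8], [0, 0, 0], -1],
    [[0, 0, -0.8], [0, 0, 0], -1],
    [[0, 0, -0.8], [0, 0, -0.045], -1],
    [[0, 0, -0.8], [0, 0, -0.045], -1]
  ]
}}

```text
time_s: 20.15
ee_pos: [0.478, 0.2714, 0.313]
tool_rot: [0.001, -0.22, 0.975, 0.0]
contact_force: [-0.5, 0.1, -4.5]
grip_width: 0.017
finger_force: 59.6
```

{"api": "move_arm", "payload": {
  "plan": [
    [[0, 0, -0.8], [0, 0, -0.045], -1],
    [[0, 0, -0.8], [0, 0, -0.045], -1],
    [[0, 0, 0], [0, 0, -0.045], -1],
    [[0, 0, 0], [0, 0, -0.045], -1],
    [[0, 0, 0], [0, 0, -0.045], -1]
  ]
}}

```text
time_s: 20.78
ee_pos: [0.478, 0.2713, 0.3524]
tool_rot: [0.001, -0.544, 0.839, -0.0]
contact_force: [-0.3, 0.7, -4.5]
grip_width: 0.017
finger_force: 59.6
```

{"api": "move_arm", "payload": {
  "plan": [
    [[0, 0, 0], [0, 0, -0.045], -1],
    [[0, 0, 0], [0, 0, -0.045], -1],
    [[0, 0, 0], [0, 0, -0.045], -1],
    [[0, 0, 0], [0, 0, 0], -1],
    [[0, 0, 0], [0, 0, 0], -1]
  ]
}}

```text
time_s: 21.4
ee_pos: [0.478, 0.2713, 0.3515]
tool_rot: [0.0, -0.706, 0.708, -0.0]
contact_force: [-0.1, -0.2, -4.5]
grip_width: 0.0173
finger_force: 59.7
```

```bash
python3 - <<'E'
from h import *
to(.5686,-.0052,-90,.30)
E
```

```text
t 21.40 pos [0.478  0.2713 0.3515] yaw -90.2 units xy [11.05 -3.67] z 2.06 turn -0.0012 w 0.0173 F [-0.1 -0.2 -4.5] 59.7
```

{"api": "move_arm", "payload": {
  "plan": [
    [[0.92, -0.306, 0], [0, 0, -0.001], -1],
    [[0.92, -0.306, 0], [0, 0, 0], -1],
    [[0.92, -0.306, 0], [0, 0, 0], -1],
    [[0.92, -0.306, 0], [0, 0, 0], -1],
    [[0.92, -0.306, 0], [0, 0, 0], -1]
  ]
}}

```text
time_s: 22.02
ee_pos: [0.5166, 0.1556, 0.3512]
tool_rot: [-0.0, 0.707, -0.707, 0.0]
contact_force: [0.5, -0.4, -4.7]
grip_width: 0.0174
finger_force: 59.7
```

{"api": "move_arm", "payload": {
  "plan": [
    [[0.92, -0.306, 0], [0, 0, 0], -1],
    [[0.92, -0.306, 0], [0, 0, 0], -1],
    [[0.92, -0.306, 0], [0, 0, 0], -1],
    [[0.92, -0.306, 0], [0, 0, 0], -1],
    [[0.92, -0.306, 0], [0, 0, 0], -1]
  ]
}}

```text
time_s: 22.65
ee_pos: [0.5551, 0.0407, 0.3512]
tool_rot: [-0.0, 0.707, -0.707, 0.0]
contact_force: [0.8, 0.2, -4.0]
grip_width: 0.0173
finger_force: 59.7
```

{"api": "move_arm", "payload": {
  "plan": [
    [[0.92, -0.306, 0], [0, 0, 0], -1],
    [[0.92, -0.306, 0.4], [0, 0, 0], -1],
    [[0, 0, 0.8], [0, 0, 0], -1],
    [[0, 0, 0.7], [0, 0, 0], -1],
    [[0, 0, 0], [0, 0, 0], -1]
  ]
}}

```text
time_s: 23.28
ee_pos: [0.5695, -0.0037, 0.3013]
tool_rot: [0.001, 0.708, -0.706, -0.002]
contact_force: [-0.1, -0.0, -4.3]
grip_width: 0.0169
finger_force: 59.5
```

```bash
python3 - <<'E'
from h import *
w=cam('wrist','w9.png'); import pickle; pickle.dump(w,open('w9.pkl','wb'))
to(.5686,-.0052,-90,.28)
E
```

```text
t 23.32 pos [ 0.5698 -0.0038  0.3026] yaw -89.8 units xy [0.06 0.05] z 0.9 turn 0.0009 w 0.0171 F [-0.5 -0.1 -4.8] 59.5
```

View pics/w9.png

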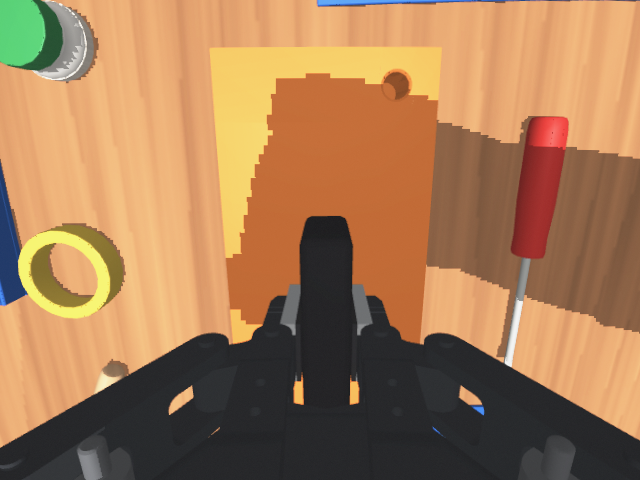

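The held cover's far hole is at (397,84). I check it against the position expected from the tool pose.

```bash
python3 - <<'E'
from h import *
import pickle
w=pickle.load(open('w9.pkl','rb'))
print('hole',plane(w,[(396.5,84)],.119).round(4),'corners',plane(w,[(209,47),(441,46)],.119).round(4))
p,M,s=tool()
print('hole from tool',(p[:2]+[-.028,-.09]).round(4),'dowel2 [.5406 -.0952]')
to(.5686,-.0052,-90,.275)
E
```

```text
hole [[ 0.54   -0.0928]] corners [[ 0.6129 -0.1062]
 [ 0.5235 -0.1068]]
hole from tool [ 0.5418 -0.0938] dowel2 [.5406 -.0952]
t 23.32 pos [ 0.5698 -0.0038  0.3026] yaw -89.8 units xy [0.06 0.05] z 1.1 turn 0.0009 w 0.0171 F [-0.5 -0.1 -4.8] 59.5
```

Tool pose and camera agree within about 1.5 mm, well inside the dowel taper. I correct slightly, lower onto the tapers and watch the forces.

{"api": "move_arm", "payload": {
  "plan": [
    [[0.03, 0.04, 0.3], [0, 0, 0.001], -1],
    [[0, 0, 0.4], [0, 0, 0], -1],
    [[0, 0, 0.4], [0, 0, 0], -1],
    [[0, 0, 0.3], [0, 0, 0], -1],
    [[0, 0, 0], [0, 0, 0], -1]
  ]
}}

```text
time_s: 23.95
ee_pos: [0.569, -0.0052, 0.2675]
tool_rot: [-0.0, -0.707, 0.707, 0.001]
contact_force: [-1.0, 0.4, -5.2]
grip_width: 0.0174
finger_force: 59.5
```

{"api": "move_arm", "payload": {
  "plan": [
    [[0, 0, 0.1], [0, 0, 0], -1],
    [[0, 0, 0.1], [0, 0, 0], -1],
    [[0, 0, 0], [0, 0, 0], -1]
  ]
}}

```text
time_s: 24.32
ee_pos: [0.5693, -0.0053, 0.2634]
tool_rot: [-0.0, -0.707, 0.707, 0.0]
contact_force: [0.2, 0.1, -5.7]
grip_width: 0.0168
finger_force: 59.6
```

```bash
python3 - <<'E'
from h import *
to(.5686,-.0052,-90,.2376); print(np.round(tool()[2]['ft_torque'],2), tool()[1].round(4)[:,2])
E
```

```text
t 24.32 pos [ 0.5693 -0.0053  0.2634] yaw -90.0 units xy [-0.    0.03] z 1.03 turn -0.0002 w 0.0168 F [ 0.2  0.1 -5.7] 59.6
[0.   0.02 0.01] [-1.e-04 -1.e-04 -1.e+00]
```

{"api": "move_arm", "payload": {
  "plan": [
    [[0, 0, 0.12], [0, 0, 0], -1],
    [[0, 0, 0.12], [0, 0, 0], -1],
    [[0, 0, 0.12], [0, 0, 0], -1],
    [[0, 0, 0.12], [0, 0, 0], -1],
    [[0, 0, 0], [0, 0, 0], -1]
  ]
}}

```text
time_s: 24.95
ee_pos: [0.5693, -0.0053, 0.2511]
tool_rot: [-0.0, -0.707, 0.707, 0.0]
contact_force: [0.8, -1.0, -4.8]
grip_width: 0.0174
finger_force: 59.6
```

```bash
python3 - <<'E'
from h import *
to(.5686,-.0052,-90,.2376); print(np.round(tool()[2]['ft_torque'],2), tool()[1].round(4)[:,2])
c=cam('side'); cv2.imwrite('pics/s2.png',cv2.resize(c['frame'][180:280,250:380,::-1],(780,600),interpolation=cv2.INTER_CUBIC))
E
```

```text
t 24.95 pos [ 0.5693 -0.0053  0.2511] yaw -90.0 units xy [-0.    0.03] z 0.54 turn -0.0002 w 0.0174 F [ 0.8 -1.  -4.8] 59.6
[-0.17 -0.09 -0.  ] [-2.e-04 -2.e-04 -1.e+00]
```

The feet are 10 mm past the tapers with no load, so both dowels are in the holes. Press down.

{"api": "move_arm", "payload": {
  "plan": [
    [[0, 0, 0.12], [0, 0, 0], -1],
    [[0, 0, 0.12], [0, 0, 0], -1],
    [[0, 0, 0.12], [0, 0, 0], -1],
    [[0, 0, 0.08], [0, 0, 0], -1],
    [[0, 0, 0], [0, 0, 0], -1]
  ]
}}

```text
time_s: 25.62
ee_pos: [0.5694, -0.0053, 0.241]
tool_rot: [0.0, -0.707, 0.707, -0.0]
contact_force: [-3.7, 0.3, 4.7]
grip_width: 0.0171
finger_force: 61.0
```

{"api": "move_arm", "payload": {
  "plan": [
    [[0, 0, 0.06], [0, 0, 0], -1],
    [[0, 0, 0.04], [0, 0, 0], -1],
    [[0, 0, 0], [0, 0, 0], -1]
  ]
}}

```text
time_s: 26.0
ee_pos: [0.5695, -0.0053, 0.2389]
tool_rot: [0.0, -0.707, 0.707, -0.0]
contact_force: [-4.0, -0.9, 8.9]
grip_width: 0.0168
finger_force: 61.5
```

{"api": "move_arm", "payload": {
  "plan": [
    [[0, 0, 0.04], [0, 0, 0], -1],
    [[0, 0, 0.04], [0, 0, 0], -1],
    [[0, 0, 0], [0, 0, 0], -1]
  ]
}}

```text
time_s: 26.38
ee_pos: [0.5695, -0.0053, 0.2376]
tool_rot: [0.0, -0.707, 0.707, -0.0]
contact_force: [-6.8, 0.6, 14.5]
grip_width: 0.0168
finger_force: 62.1
```

{"api": "move_arm", "payload": {
  "plan": [
    [[0, 0, 0.04], [0, 0, 0], -1],
    [[0, 0, 0.04], [0, 0, 0], -1],
    [[0, 0, 0], [0, 0, 0], -1]
  ]
}}

```text
time_s: 26.75
ee_pos: [0.5694, -0.0052, 0.2375]
tool_rot: [0.0, -0.707, 0.707, -0.001]
contact_force: [-16.0, 1.6, 29.9]
grip_width: 0.0173
finger_force: 64.6
```

It has stopped at z = 0.2375, the shut height, with a steep force rise. Ease off a little, hold and check.

{"api": "move_arm", "payload": {
  "plan": [
    [[0, 0, -0.03], [0, 0, 0], -1],
    [[0, 0, 0], [0, 0, 0], -1],
    [[0, 0, 0], [0, 0, 0], -1],
    [[0, 0, 0], [0, 0, 0], -1]
  ]
}}

```text
time_s: 27.25
ee_pos: [0.5694, -0.0052, 0.2376]
tool_rot: [0.0, -0.707, 0.707, -0.001]
contact_force: [-13.0, 1.1, 24.6]
grip_width: 0.017
finger_force: 64.0
```

```bash
python3 - <<'E'
from h import *
to(.5686,-.0052,-90,.2376); print(tool()[1].round(4)[:,2])
c=cam('scene'); cv2.imwrite('pics/s3.png',cv2.resize(c['frame'][220:330,250:390,::-1],(760,597),interpolation=cv2.INTER_CUBIC))
E
```

```text
t 27.25 pos [ 0.5694 -0.0052  0.2376] yaw -90.0 units xy [-0.    0.03] z -0.0 turn -0.0001 w 0.017 F [-13.    1.1  24.6] 64.0
[ 1.1e-03 -8.0e-04 -1.0e+00]
```

View pics/s3.png

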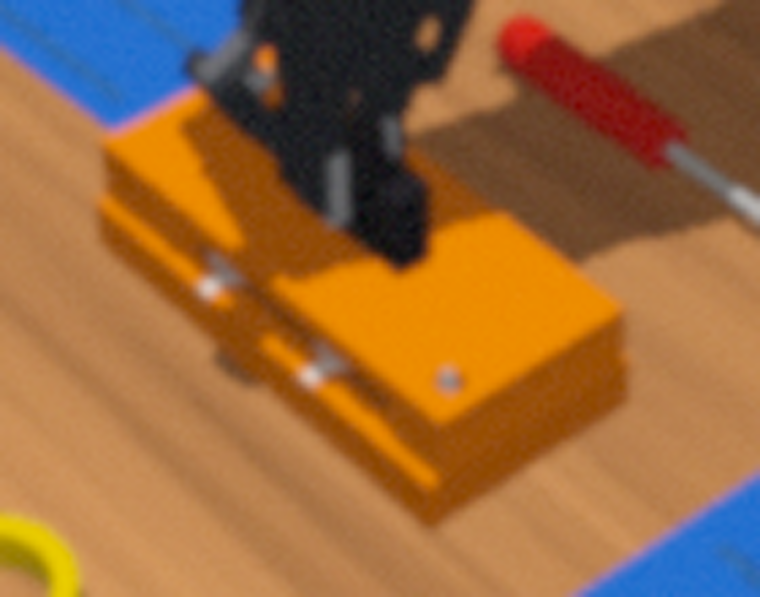

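The crop shows the cover shut all round, the dowel tip level in its hole at (447,380), and both bars at the marks ((215,280), (315,370)). It is held with about 25 N, so I hand in.

```bash
python3 -c "
from station import ctrl
print(ctrl.finish_job())"
```

```text
the job is handed in; nothing more can be done
None
```

Job handed in at about 27 s: both bars lie on their marks, and the upper half is on both dowels and held pressed shut with about 25 N; the judge's verdict was not reported back.

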